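Hang the larger pail on the sprung scale

ROBOT

A 7-joint arm with a two-finger parallel gripper is mounted at the origin on a cart in front of the work surface, level with it; the furniture and walls round the work are solid. World frame = base frame: x ahead of the robot, y to its left, z up, the work surface at z = 0. Lengths are in mm, angles in rad, forces in N, time in s.
With the tool pointing down it reaches from about 425 to 925 mm from the base axis. Payload 6.8 kg.
Tool frame: the origin (TCP) lies at the very end of the fingers, on their centre line; the grasp point (between the pads) lies 19 mm behind it; z points along the fingers, y is the line along which they close (so a half turn about z gives the same grasp; the last joint's range is limited). The gripper opens to 88 mm and grips with 3 to 60 N. Pads are 20 mm wide; open, the fingers measure 115 mm over their backs; the gripper's body (75 mm by 178 mm) begins 61 mm behind the grasp point.
Start: joints at [-1.446, 0.477, 0.022, 1.555, -0.011, 1.109, -0.083], TCP at [155.719, 656.81, 222.664] pointing down, gripper open.
Joint ranges: [-2.96, 2.96], [-0.34, 2.1], [-1.41, 1.46], [0.24, 2.44], [-1.37, 4.51], [0.17, 1.92], [-2.96, 2.96]. Speed limits (rad/s): [2.39, 2.39, 3.14, 3.14, 3.14, 3.14, 3.14].

INTERFACE

Orientations are given as a rotation vector (axis times angle).
In Python, from bench import arm, eyes, read_state, hand_in gives the robot as it stands (arm), with the cameras (eyes), the readings as plain functions and the job as plain functions.
- The arm moves only by the shell command python3 nudge.py, which reads ROWS from standard input. ROWS is one flat JSON list of numbers that holds 1 to 20 rows one after another, with no inner brackets; each row has 7 numbers: the opening from 0.0 (shut) to 1.0 (fully open), then dx, dy, dz in fractions of the full range, 1 being 750 mm, then a rotation vector rx, ry, rz in shares of pi/2 rad (1.0 is pi/2 rad); each row is the pose to reach, as a shift and turn from the pose commanded when the command began, along the tool's axes at that moment; what a row does not reach only later rows make up. A row lasts 1/12 s, in which the tool goes at most 41.7 mm and 0.125 rad, less where a joint would pass 70% of its speed; a pose out of reach is approached as far as the arm can. The fingers move at their own pace and stop on an object; the grip force is fixed at half the most. Time passes only in rows, so rows that do not move let the fingers close. It prints the time, the measured TCP pose, the force, the opening and the grip force at its end. Input that does not fit is refused with a message, and nothing moves.
- read_state(): the state, without advancing time (a new reading comes with each control period).
- eyes.read_camera(name): name is "scene" or "side" or "wrist"; returns a dict with "pixels" (420x560x3 uint8, blue, green, red), "intrinsics" (3x3 intrinsics, pixels), "world_to_cam" (4x4, takes a point from world to camera coordinates); the wrist camera has in their place "mount" (4x4, takes a point from camera to tool coordinates, whose origin is the TCP and whose axes are the flange's). Camera axes: x right, y up, looking along -z (the intrinsics and any distortion apply to the point x, -y, -z); pixel columns grow to the right and rows downward; lengths in mm; the calibration is good to about 2 mm. A picture is of the moment at which its call begins: read the wrist's pose just before it. There is no depth.
- hand_in(): hands the job in; it is judged then, once.
The state is a dict: "clock": time; "joints": joint angles; "qd": joint speeds; "effort": joint torques, N m; "tcp_pos": TCP position; "ee_rot": TCP orientation; "wrist_force": force on the tool from outside, world axes, zero at the start; "moment": the same for the moment, N m; "gripper_width": opening from 0.0 (shut) to 1.0 (fully open); "finger_force": force on a finger pad.
Only numpy, scipy, OpenCV 4.12 (cv2) and the standard library are available. Lean on these libraries where they do the work, as an engineer would, in place of code of your own. Each camera call takes 0.05 s, during which the arm holds its last target. There are 200 camera calls.

TASK

Weigh the larger of the two steel pails: pick it up by the wooden grip of its handle and hang it in the dip of the scale's sprung hook, so gently that the hook is never driven down to its bottom stop. Let go of it and leave it hanging there until hook and pail have come to rest; leave the smaller pail where it stands.

Things in the scene. Friction and masses are not known exactly. Their poses are not given: they have to be found in the camera images.
- large_pail: Larger steel pail, loose, 0.2-0.4 kg: 100 mm across, rim at z = 74 mm. Origin: centre of underside, z up. Rigid wire handle in its y-z plane, topped by a wooden grip 50 (y) x 12 (x) mm, z = 132-156: grip across y from above. Below it the wires' peak (underside z = 131, y = 0) hangs on the hook; the window under it is open along x, 40 mm wide at z = 102-119, wider below, down to the rim.
- small_pail: Smaller steel pail, loose, to be left alone: 72 mm across, rim at z = 54 mm, same handle (wooden grip at z = 112-136 mm). Origin: centre of its underside, z up. Either pail may stand on the left.
- hook_seat (a point): Top of the 8 mm rod in the dip of the scale's hook, 200 mm over the table when empty; sinks with the hook. x: level along the rod to the housing (its face 85 mm off, its top 46 mm over the seat), z up. Dip level for 11 mm each way, then rod rises 16 mm; the open end (-x) is a tip 20 mm up, reaching x = -31 mm. Come in along +x, tip through the handle, pail rim under the rod; then lower.
- scale_hook (a joint): How far the sprung hook has dipped, m: 0 empty, 0.04 at the bottom stop; about 170 N/m, lightly damped. The larger pail brings it 12 to 23 mm down, bobbing for about a second.

How it is judged (in metres and radians):
At the end, for the whole second after the job is handed in: The larger pail, let go, hangs by its handle's peak in the hook's dip (within 20 mm along the rod, 15 mm across), within 11 degrees of upright; the hook has dipped over 8 mm and is still (under 15 mm/s), the pail too (under 40 mm/s); the smaller pail is within 30 mm of its start (z of hook_seat in the frame of large_pail between 0.121 and 0.137 m and x of hook_seat in the frame of large_pail between -0.02 and 0.02 m and y of hook_seat in the frame of large_pail between -0.015 and 0.015 m and angle between large_pail's own z axis and vertical below 0.2 rad and value of joint scale_hook above 0.008 m and velocity of joint scale_hook between -0.015 and 0.015 m/s and linear speed of large_pail below 0.04 m/s and distance of small_pail from where it was at the start of the episode below 0.03 m); the robot touches nothing.
It fails at once if the hook is driven to its bottom stop (dip over 37 mm) (value of joint scale_hook above 0.037 m).
It fails at once if the smaller pail is moved by more than 30 mm (distance of small_pail from where it was at the start of the episode above 0.03 m).
It also fails if it takes over 48 s, if anything falls off the work surface, if the arm or the gripper's body presses on something with over 40 N, if the wrist force passes 120 N, or if a joint passes its speed limit or range.

## Working session

There is one attempt and no reset: what is moved stays moved. The work goes in short steps, Python scripts to look and compute and a shell command to move; the robot and the scene stay as the last step left them, time stands still between calls to the robot, and variables do not carry over. Pictures are saved under pics/ and viewed, at most 13 in all, crops included, and the job is handed in when it is done.

```bash
ls; mkdir -p pics
cat > h.py <<'E'
import numpy as np,cv2
from bench import arm, eyes, read_state, hand_in
from scipy.spatial.transform import Rotation as R
def snap(n,f=None):
    s=read_state(); c=eyes.read_camera(n); im=np.array(c["pixels"],np.uint8)
    if f: cv2.imwrite("pics/"+f,im)
    K=np.array(c["intrinsics"]) 
    if "world_to_cam" in c: W=np.array(c["world_to_cam"])
    else:
        T=np.eye(4);T[:3,:3]=R.from_rotvec(s["ee_rot"]).as_matrix();T[:3,3]=s["tcp_pos"]
        W=np.linalg.inv(T@np.array(c["mount"]))
    return im,K,W,c
def ray(K,W,u,v):
    C=np.linalg.inv(W); d=np.linalg.inv(K)@[u,v,1]; d=C[:3,:3]@[d[0],-d[1],-d[2]]
    return C[:3,3],d/np.linalg.norm(d)
def plane(K,W,u,v,z):
    o,d=ray(K,W,u,v); return o+d*(z-o[2])/d[2]
def tri(rs):
    A=0;b=0
    for o,d in rs:
        P=np.eye(3)-np.outer(d,d);A=A+P;b=b+P@o
    p=np.linalg.solve(A,b); return p,[np.linalg.norm((np.eye(3)-np.outer(d,d))@(p-o)) for o,d in rs]
def proj(K,W,p):
    q=W[:3,:3]@p+W[:3,3]; r=K@[q[0],-q[1],-q[2]]; return r[:2]/r[2]
E
python3 - <<'E'
from h import *
for n in("scene","side","wrist"):
    im,K,W,c=snap(n,n+"0.png"); print(n,{k:v for k,v in c.items() if k!="pixels"})
s=read_state();print(s)
a=[cv2.imread(f"pics/{n}0.png") for n in("scene","side")]
E
```

```text
bench.py
nudge.py
pics
scene {'intrinsics': array([[434.01963048,   0.        , 272.8870516 ],
       [  0.        , 434.01963048, 207.22675712],
       [  0.        ,   0.        ,   1.        ]]), 'world_to_cam': array([[ 5.32539116e-01, -8.46405389e-01,  8.69559486e-05,
        -2.79489664e+02],
       [ 6.62438192e-01,  4.16855064e-01,  6.22420676e-01,
        -4.30496493e+02],
       [-5.26856462e-01, -3.31405754e-01,  7.82682882e-01,
        -7.70792579e+02],
       [ 0.00000000e+00,  0.00000000e+00,  0.00000000e+00,
         1.00000000e+00]])}
side {'intrinsics': array([[499.11865502,   0.        , 291.29039451],
       [  0.        , 499.11865502, 216.46814179],
       [  0.        ,   0.        ,   1.        ]]), 'world_to_cam': array([[ 9.87974524e-01, -1.54608515e-01,  1.59625732e-03,
        -5.12886162e+02],
       [ 9.48821172e-02,  6.14399626e-01,  7.83269101e-01,
        -1.41843635e+02],
       [-1.22080812e-01, -7.73698460e-01,  6.21680761e-01,
        -1.02263371e+03],
       [ 0.00000000e+00,  0.00000000e+00,  0.00000000e+00,
         1.00000000e+00]])}
wrist {'in
[... 517 characters left out ...]
{'clock': 0.15, 'joints': array([-1.44606772,  0.47761882,  0.02233539,  1.55622385, -0.01147895,
        1.10932884, -0.08308069]), 'qd': array([-0.00077831, -0.00137725, -0.00084246, -0.00284618,  0.00128209,
        0.00035258,  0.00230022]), 'effort': array([ 2.85635004e-03, -5.83291304e+01,  1.53680172e+00, -2.72874355e+01,
       -5.42222278e-02,  1.44502780e-02,  1.12107723e-04]), 'tcp_pos': array([155.63910757, 656.315887  , 221.89931278]), 'ee_rot': array([-3.64806424e-01, -3.12028569e+00,  2.27725333e-03]), 'wrist_force': array([-0.41317312,  0.38352417, -0.0572311 ]), 'moment': array([ 0.01294761,  0.02181808, -0.02306137]), 'finger_force': 0.0, 'gripper_width': 1.000868897539812}
```

View pics/scene0.png

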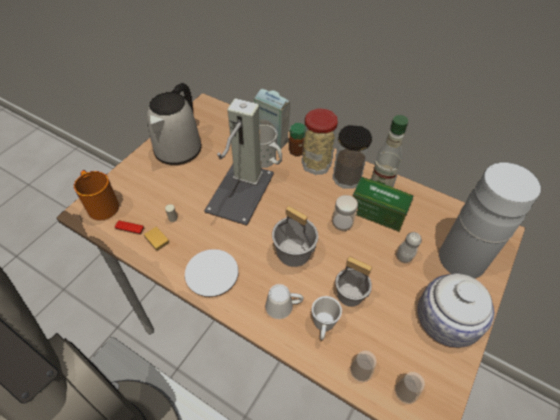

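View pics/side0.png

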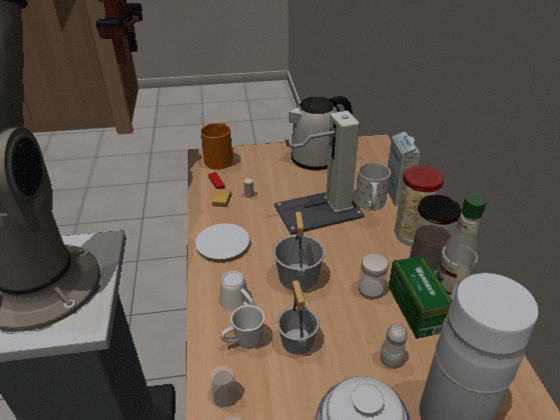

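View pics/wrist0.png

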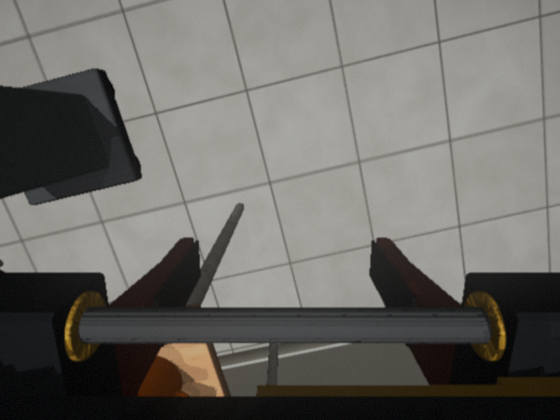

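The scene view shows the large pail at about (294,242) with its grip at (297,217), and the small pail at (352,287). The scale column is at (245,145), with its hook sticking out to (222,155). In the side view the large grip is at (299,226) and the hook tip is at (291,147), pointing to about -x. The wrist view sees only floor so far.

Run:
```python
from h import *
a=cv2.imread("pics/scene0.png");b=cv2.imread("pics/side0.png")
f=lambda im,x,y:cv2.resize(im[y:y+75,x:x+100],(400,300),interpolation=cv2.INTER_CUBIC)
cv2.imwrite("pics/c1.png",np.vstack([np.hstack([f(a,200,95),f(b,270,100)]),np.hstack([f(a,250,195),f(b,250,205)])]))
# orange-ish grips: wooden mask
for n,im in(("scene",a),("side",b)):
    h=cv2.cvtColor(im,cv2.COLOR_BGR2HSV)
    for (x,y) in ([(297,217),(358,267)] if n=="scene" else [(299,226),(298,296)]): print(n,h[y,x],im[y,x])
```

```text
scene [ 17 127 108] [ 54  84 108]
scene [ 18 128 112] [ 56  89 112]
side [ 18 122 173] [ 90 140 173]
side [ 18 122 173] [ 90 139 173]
```

View pics/c1.png

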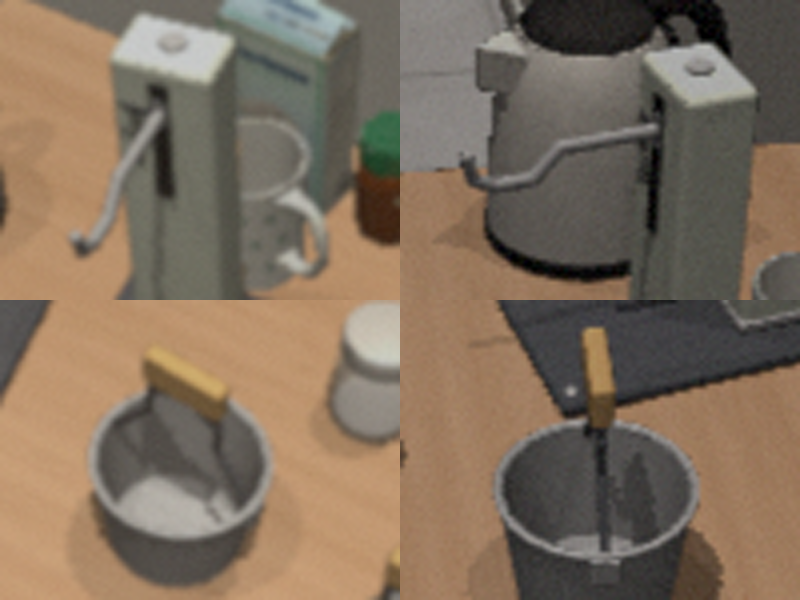

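The crops give clear points. In the scene view the hook enters the housing at (239.5,124), its dip ends are at about (228.5,146) and (222,156), and the large grip's ends are at (287,210) and (306,220). In the side view the matching points are (333.5,132.5), (304,144.5), (290,146), (299,216) and (300,232).

```bash
cat > m.py <<'E'
from h import *
A=snap("scene");B=snap("side")
def T(n,a,b):
    p,e=tri([ray(A[1],A[2],*a),ray(B[1],B[2],*b)]);print(n,p.round(1),np.round(e,1));return p
E
python3 - <<'E'
from m import *
e=T("entry",(239.8,124.3),(333.7,132.5))
d=T("dip+",(228.5,146),(303.8,144.5))
c=T("dip-",(221.8,156.5),(290,146))
T("tip",(219.5,153.5),(286.7,139.8))
T("slot top",(239.5,117.5),(334.5,124))
T("box corner near L top",(228.5,111),(331.5,113.5))
def grip(im,roi):
    x,y,w,h=roi; m=np.zeros(im.shape[:2],np.uint8); hs=cv2.cvtColor(im,cv2.COLOR_BGR2HSV)
    m[y:y+h,x:x+w]=cv2.inRange(hs,(14,105,60),(22,255,255))[y:y+h,x:x+w]
    n,l,s,c=cv2.connectedComponentsWithStats(m); i=1+s[1:,4].argmax()
    r=cv2.minAreaRect(np.argwhere(l==i)[:,::-1].astype(np.float32)); return r,s[i,4]
for n,r1,r2 in(("large",(283,203,28,30),(293,214,13,20)),("small",(340,255,34,22),(290,280,14,26))):
    print(grip(A[0],r1),grip(B[0],r2))
# manual grip ends (box mid end points)
p=T("grip far?",(250+150/4,195+65/4),(250+196/4,205+47/4))
q=T("grip near?",(250+222/4,195+102/4),(250+201/4,205+108/4))
print("mid",(p+q)/2,np.degrees(np.arctan2(*(p-q)[1::-1])))
# rim ellipse
f=lambda o,pts:cv2.fitEllipse(np.array([(o[0]+x/4,o[1]+(y-300)/4) for x,y in pts],np.float32))
# rim from extremes
T("rim ctr",(250+180/4,195+(455-300)/4),(250+197/4,205+(488-300)/4))
E
```

```text
entry [637.4 160.3 212.1] [0.7 0.7]
dip+ [570.8 145.5 200. ] [3.1 3.1]
dip- [538.5 140.  200.4] [1. 1.]
tip [531.1 138.7 216.7] [0.8 0.8]
slot top [637.7 159.8 232.6] [1.2 1.2]
box corner near L top [635.9 187.8 242.1] [2.7 2.7]
(((296.5, 213.5), (21.0, 27.0), 90.0), np.int32(448)) (((299.17694091796875, 223.41539001464844), (19.721521377563477, 6.697875499725342), 82.87498474121094), np.int32(132))
(((356.5, 265.5), (21.0, 33.0), 90.0), np.int32(498)) (((297.6153869628906, 293.0769348144531), (25.49509620666504, 9.413575172424316), 78.69007110595703), np.int32(204))
grip far? [527.6 -35.2 142.5] [1.6 1.6]
grip near? [523.2 -81.5 144.6] [0.1 0.1]
mid [525.37697101 -58.31994481 143.57333293] 84.6015668627155
rim ctr [526.7 -57.3  72.5] [0.9 0.9]
```

Units first: shifts go in shares of 750 mm and turns go in shares of pi/2 rad. So -501 mm / 750 = -0.668, -473 mm / 750 = -0.6307, -0.14 rad / 1.5708 = -0.0891.

```bash
echo '[1, -0.0133, -0.0133, -0.0133, 0, 0, 0, 1, -0.0467, -0.0467, -0.04, 0, 0, 0, 1, -0.0867, -0.0867, -0.0667, 0, 0, 0, 1, -0.1267, -0.1267, -0.0933, 0, 0, -0.0318, 1, -0.1667, -0.1667, -0.104, 0, 0, -0.0637, 1, -0.2, -0.2067, -0.104, 0, 0, -0.0891, 1, -0.24, -0.2467, -0.104, 0, 0, -0.0891, 1, -0.2773, -0.2867, -0.104, 0, 0, -0.0891, 1, -0.3147, -0.3267, -0.104, 0, 0, -0.0891, 1, -0.352, -0.3667, -0.104, 0, 0, -0.0891, 1, -0.3893, -0.4067, -0.104, 0, 0, -0.0891, 1, -0.4267, -0.4467, -0.104, 0, 0, -0.0891, 1, -0.464, -0.4867, -0.104, 0, 0, -0.0891, 1, -0.5013, -0.5267, -0.104, 0, 0, -0.0891, 1, -0.5387, -0.5667, -0.104, 0, 0, -0.0891, 1, -0.5733, -0.6067, -0.104, 0, 0, -0.0891, 1, -0.6067, -0.64, -0.104, 0, 0, -0.0891, 1, -0.6267, -0.6627, -0.104, 0, 0, -0.0891, 1, -0.6307, -0.668, -0.104, 0, 0, -0.0891, 1, -0.6307, -0.668, -0.104, 0, 0, -0.0891]' | python3 nudge.py
python3 - <<'E'
from h import *
import pickle
r=snap("wrist","w1.png");pickle.dump(r[:3],open("w1.pkl","wb"))
E
```

```text
clock: 1.92
tcp_pos: [500.4, 57.8, 301.1]
ee_rot: [0.153, 3.138, 0.001]
wrist_force: [-0.7, 0.1, 0.5]
gripper_width: 0.998
finger_force: 0.0
```

View pics/w1.png

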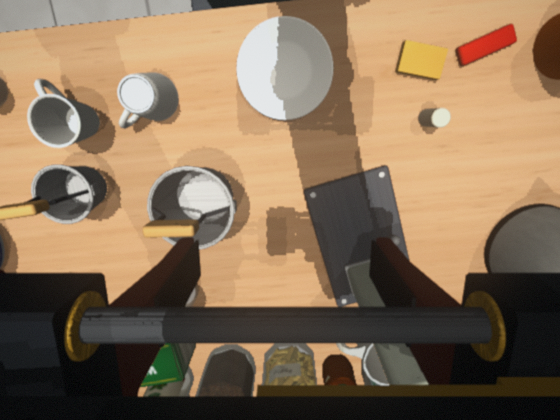

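The wrist view shows the large pail's grip at about (145–195,230). The hook is hidden behind the right finger near (370,270), so I'll shift for two clearer wrist views.

Scaled: 46 mm / 750 = 0.0613, -36 mm / 750 = -0.048.

```bash
echo '[1, -0.02, 0.024, 0, 0, 0, 0, 1, -0.048, 0.0613, 0, 0, 0, 0, 1, -0.048, 0.0613, 0, 0, 0, 0, 1, -0.048, 0.0613, 0, 0, 0, 0, 1, -0.048, 0.0613, 0, 0, 0, 0]' | python3 nudge.py
cat > w.py <<'E'
from h import *
import pickle,sys
n=sys.argv[1];r=snap("wrist",n+".png");pickle.dump(r[:3],open(n+".pkl","wb"))
E
python3 w.py w2
echo '[1, 0.004, 0.04, 0, 0, 0, 0, 1, 0.008, 0.08, 0, 0, 0, 0, 1, 0.0093, 0.0933, 0, 0, 0, 0, 1, 0.0093, 0.0933, 0, 0, 0, 0, 1, 0.0093, 0.0933, 0, 0, 0, 0, 1, 0.0093, 0.0933, 0, 0, 0, 0]' | python3 nudge.py
python3 w.py w3
python3 -c "
import cv2,numpy as np
f=lambda n,x,y:cv2.resize(cv2.imread('pics/'+n)[y:y+150,x:x+200],(400,300),interpolation=cv2.INTER_CUBIC)
cv2.imwrite('pics/c2.png',np.vstack([np.hstack([f('w2.png',250,130),f('w3.png',180,130)]),np.hstack([f('w2.png',50,130),f('w3.png',0,130)])]))"
```

```text
clock: 2.38
tcp_pos: [539.4, 103.8, 300.4]
ee_rot: [-0.142, -3.137, 0.0]
wrist_force: [-0.1, 0.1, 0.8]
gripper_width: 1.0
finger_force: 0.0
clock: 2.93
tcp_pos: [540.0, 170.9, 300.9]
ee_rot: [0.149, 3.138, -0.001]
wrist_force: [-0.6, -0.3, -0.6]
gripper_width: 0.998
finger_force: 0.0
```

View pics/c2.png

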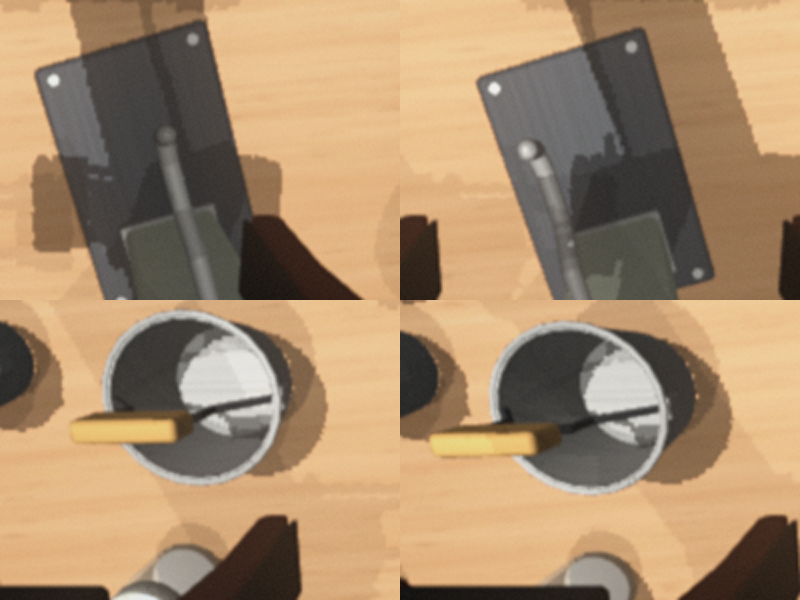

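These crops show the hook tip at w2 (333,197) and w3 (245,205). The centre of the large grip's top face is at w2 (112.5,195.5) and w3 (41,202). The baseplate bolts are also visible.

Run:
```python
from m import *
import pickle
P={n:pickle.load(open(n+".pkl","rb")) for n in("w2","w3")}
r=lambda n,p:ray(P[n][1],P[n][2],*p)
c2=lambda x,y:(250+x/2,130+y/2); c3=lambda x,y:(180+(x-400)/2,130+y/2)
g2=lambda x,y:(50+x/2,130+(y-300)/2); g3=lambda x,y:(0+(x-400)/2,130+(y-300)/2)
def tt(n,*rs):
    p,e=tri(rs);print(n,p.round(1),np.round(e,1));return p
tip2=r("w2",c2(166,134));tip3=r("w3",c3(530,150))
tt("tip w",tip2,tip3)
tt("tip all",tip2,tip3,ray(A[1],A[2],219.5,153.5),ray(B[1],B[2],286.7,139.8))
L=tt("grip top L",r("w2",g2(72,432)),r("w3",g3(431,445)))
Rr=tt("grip top R",r("w2",g2(178,430)),r("w3",g3(532,445)))
tt("grip top ctr all",r("w2",g2(125,431)),r("w3",g3(482,445)),ray(A[1],A[2],250+189/4,195+(375-300)/4),ray(B[1],B[2],250+194/4,205+(372-300)/4))
print("grip yaw(y)",np.degrees(np.arctan2(*(Rr-L)[1::-1])))
b1=plane(*P["w2"][1:],*c2(54,80),8);b2=plane(*P["w2"][1:],*c2(193,40),8)
b3=plane(*P["w3"][1:],*c3(494,88),8);b4=plane(*P["w3"][1:],*c3(631,46),8);b5=plane(*P["w3"][1:],*c3(697,273),8)
for q in(b1,b2,b3,b4,b5):print(q.round(1))
print("hook yaw",np.degrees(np.arctan2(*(b5-b4)[1::-1])),"front edge",[np.degrees(np.arctan2(*(y-x)[1::-1])) for x,y in((b1,b2),(b3,b4))],"front mid",(b1+b2)/2,(b3+b4)/2)
# rod centreline at z~214 (upper level part) near housing and at dip
for n,c,pts in(("w2",c2,[(172,165),(182,200),(195,240),(206,285)]),("w3",c3,[(545,180),(560,220),(570,260),(577,290)])):
    print(n,[plane(*P[n][1:],*c(*p),z)[:2].round(1) for p,z in zip(pts,(196,196,205,212))])
```

```text
tip w [531.  141.1 213. ] [0.4 0.4]
tip all [531.1 140.7 215.1] [1.1 0.8 1.8 0.3]
grip top L [522.6 -78.8 157.5] [0.1 0.1]
grip top R [524.9 -25.8 166.6] [0.4 0.4]
grip top ctr all [525.3 -59.8 149.7] [1.3 1.3 0.6 2.1]
grip yaw(y) 87.5644415228007
[537.5  93.6   8. ]
[519.3 188.    8. ]
[537.4  92.6   8. ]
[518.1 187.3   8. ]
[686.4 220.8   8. ]
hook yaw 11.276831578667904 front edge [np.float64(100.89987194575441), np.float64(101.49715060646864)] front mid [528.40019409 140.80788456   8.        ] [527.75590116 139.92716677   8.        ]
w2 [array([548., 145.]), array([563.5, 148.3]), array([577.9, 151.5]), array([594.8, 153.9])]
w3 [array([548.9, 143.2]), array([566.9, 147.3]), array([581.3, 150.4]), array([591.6, 152.6])]
```

Scaled: -229 mm / 750 = -0.3053, -115 mm / 750 = -0.1533, -0.02 rad / 1.5708 = -0.0127.

```bash
echo '[1, 0, -0.02, 0, 0, 0, 0, 1, -0.0013, -0.06, 0, 0, 0, 0, 1, -0.0027, -0.1067, 0.0067, 0, 0, 0, 1, -0.0053, -0.1533, 0.0267, 0, 0, -0.0127, 1, -0.008, -0.2, 0.06, 0, 0, -0.0127, 1, -0.0093, -0.2467, 0.0933, 0, 0, -0.0127, 1, -0.0093, -0.284, 0.12, 0, 0, -0.0127, 1, -0.0093, -0.3027, 0.1307, 0, 0, -0.0127, 1, -0.0093, -0.3053, 0.1333, 0, 0, -0.0127, 1, -0.0093, -0.3053, 0.1333, 0, 0, -0.0127, 1, -0.0093, -0.3053, 0.1333, 0, 0, -0.0127]' | python3 nudge.py
python3 w.py w4
python3 - <<'E'
from h import *
import pickle
im,K,W=pickle.load(open("w4.pkl","rb"))
s=read_state();print(s["tcp_pos"],proj(K,W,np.array([525,-58,156])),proj(K,W,np.array([525,-83,156])),proj(K,W,np.array([525,-33,156])))
E
```

```text
clock: 4.0
tcp_pos: [526.2, -55.1, 201.3]
ee_rot: [0.114, 3.138, 0.001]
wrist_force: [-0.3, 0.9, 0.6]
gripper_width: 1.0
finger_force: 0.0
[526.54701903 -54.46202803 201.54602452] [280.32300832 228.89661939] [241.70897545 231.59819993] [319.09301393 226.18412641]
```

View pics/w4.png

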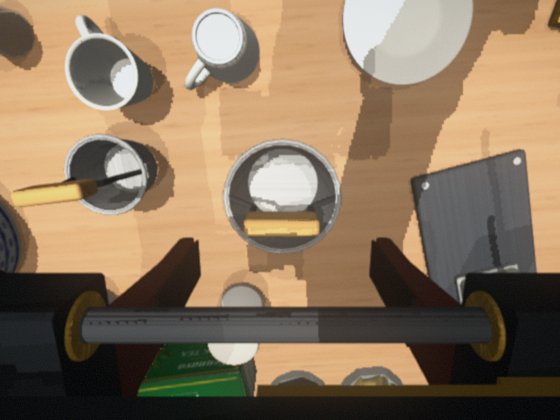

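The grip's top face spans (245–319, ~226), level in the image and within 2 px of the prediction, so it lies squarely between the fingers. I'll descend and grip.

Scaled: 74 mm / 750 = 0.0987, 73 mm / 750 = 0.0973.

```bash
echo '[1, 0.0013, -0.004, 0.0133, 0, 0, 0, 1, 0.0013, -0.004, 0.04, 0, 0, 0, 1, 0.0013, -0.004, 0.0667, 0, 0, 0, 1, 0.0013, -0.004, 0.088, 0, 0, 0, 1, 0.0013, -0.004, 0.0973, 0, 0, 0, 1, 0.0013, -0.004, 0.0987, 0, 0, 0, 1, 0.0013, -0.004, 0.0987, 0, 0, 0, 0, 0.0013, -0.004, 0.0987, 0, 0, 0, 0, 0.0013, -0.004, 0.0987, 0, 0, 0, 0, 0.0013, -0.004, 0.0987, 0, 0, 0, 0, 0.0013, -0.004, 0.0987, 0, 0, 0, 0, 0.0013, -0.004, 0.0987, 0, 0, 0, 0, 0.0013, -0.004, 0.0987, 0, 0, 0, 0, 0.0013, -0.004, 0.0987, 0, 0, 0, 0, 0.0013, -0.004, 0.0987, 0, 0, 0]' | python3 nudge.py
```

```text
clock: 5.3
tcp_pos: [524.7, -58.4, 126.8]
ee_rot: [0.114, 3.139, 0.0]
wrist_force: [1.0, 1.1, 3.5]
gripper_width: 0.565
finger_force: 30.0
```

Gripped: the opening is 49.7 mm at 30 N. Next I'll lift 104 mm, turn to the hook's yaw, and go to a point 80 mm short of the seat.

Scaled: 185 mm / 750 = 0.2467, 184 mm / 750 = 0.2453, -0.27 rad / 1.5708 = -0.1719.

```bash
echo '[0, 0, 0, -0.0107, 0, 0, 0, 0, 0, 0, -0.0333, 0, 0, 0, 0, 0, 0, -0.06, 0, 0, 0, 0, 0, 0, -0.0867, 0, 0, 0, 0, 0, 0, -0.1133, 0, 0, 0, 0, 0.0013, 0.008, -0.1307, 0, 0, -0.0127, 0, 0.0093, 0.028, -0.1387, 0, 0, -0.0318, 0, 0.0187, 0.0573, -0.1387, 0, 0, -0.0573, 0, 0.0293, 0.0907, -0.1387, 0, 0, -0.0828, 0, 0.04, 0.124, -0.1387, 0, 0, -0.1082, 0, 0.0507, 0.1573, -0.1387, 0, 0, -0.1337, 0, 0.0613, 0.1907, -0.1387, 0, 0, -0.1528, 0, 0.0707, 0.2187, -0.1387, 0, 0, -0.1655, 0, 0.076, 0.2373, -0.1387, 0, 0, -0.1719, 0, 0.0787, 0.2453, -0.1387, 0, 0, -0.1719, 0, 0.0787, 0.2467, -0.1387, 0, 0, -0.1719, 0, 0.0787, 0.2467, -0.1387, 0, 0, -0.1719, 0, 0.0787, 0.2467, -0.1387, 0, 0, -0.1719]' | python3 nudge.py
python3 - <<'E'
from h import *
a=snap("scene")[0];b=snap("side")[0]
f=lambda im,x,y:cv2.resize(im[y:y+150,x:x+100],(400,600),interpolation=cv2.INTER_CUBIC)
cv2.imwrite("pics/c3.png",np.hstack([f(a,180,90),f(b,250,90)]))
s=read_state();print(s["tcp_pos"],s["ee_rot"],s["wrist_force"])
E
```

```text
clock: 6.8
tcp_pos: [479.5, 128.5, 230.6]
ee_rot: [0.305, -3.127, 0.001]
wrist_force: [0.4, 0.1, -3.8]
gripper_width: 0.569
finger_force: 30.0
[479.48659467 128.71658706 230.64329584] [ 3.05235848e-01 -3.12669809e+00  7.45124516e-04] [ 0.44085466  0.47157348 -4.12826152]
```

View pics/c3.png

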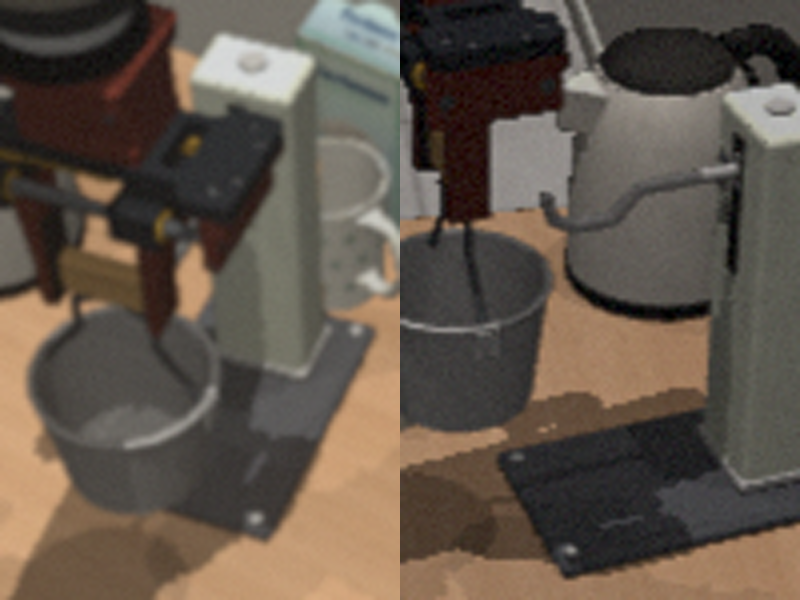

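The pail hangs upright about 80 mm before the hook, facing it, with the tip lined up with the window. The weight is about 4 N. Now I'll go in along the rod.

Scaled: -80 mm / 750 = -0.1067, -77 mm / 750 = -0.1027.

```bash
echo '[0, -0.004, 0.0013, 0, 0, 0, 0, 0, -0.012, 0.0027, 0, 0, 0, 0, 0, -0.0213, 0.0027, 0, 0, 0, 0, 0, -0.032, 0.0027, 0, 0, 0, 0, 0, -0.0427, 0.0027, 0, 0, 0, 0, 0, -0.0533, 0.0027, 0, 0, 0, 0, 0, -0.064, 0.0027, 0, 0, 0, 0, 0, -0.0747, 0.0027, 0, 0, 0, 0, 0, -0.0853, 0.0027, 0, 0, 0, 0, 0, -0.0947, 0.0027, 0, 0, 0, 0, 0, -0.1027, 0.0027, 0, 0, 0, 0, 0, -0.1067, 0.0027, 0, 0, 0, 0, 0, -0.1067, 0.0027, 0, 0, 0, 0, 0, -0.1067, 0.0027, 0, 0, 0, 0]' | python3 nudge.py
python3 - <<'E'
from h import *
a=snap("scene")[0];b=snap("side")[0]
f=lambda im,x,y:cv2.resize(im[y:y+150,x:x+100],(400,600),interpolation=cv2.INTER_CUBIC)
cv2.imwrite("pics/c4.png",np.hstack([f(a,180,90),f(b,250,90)]))
E
```

```text
clock: 8.07
tcp_pos: [557.0, 147.8, 230.5]
ee_rot: [0.309, -3.126, 0.0]
wrist_force: [-0.1, -0.4, -3.7]
gripper_width: 0.565
finger_force: 30.0
```

View pics/c4.png

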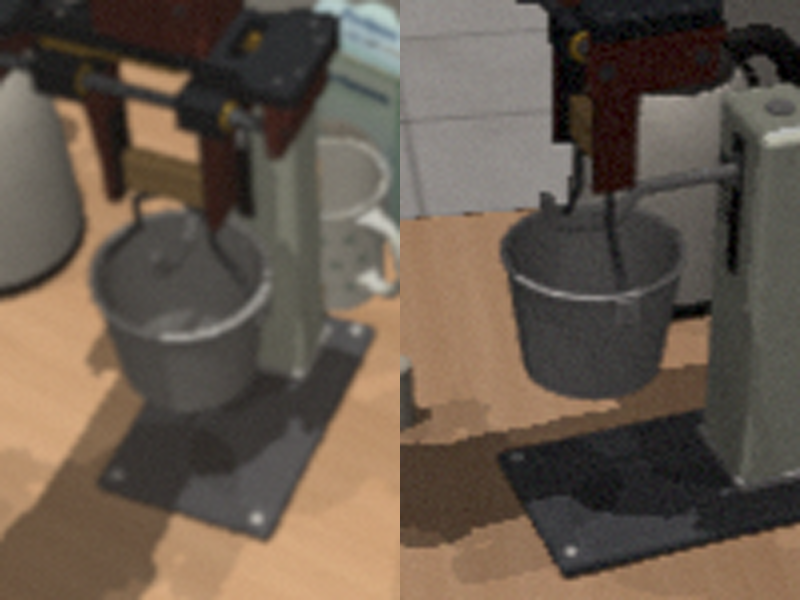

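The tip is through the handle, with the rod inside the window and no contact force. Next I'll lower gently, checking the force.

Scaled: 45 mm / 750 = 0.06, 44 mm / 750 = 0.0587.

```bash
echo '[0, 0, -0.0013, 0.004, 0, 0, 0, 0, 0, -0.0027, 0.0107, 0, 0, 0, 0, 0, -0.0027, 0.0187, 0, 0, 0, 0, 0, -0.0027, 0.0267, 0, 0, 0, 0, 0, -0.0027, 0.0333, 0, 0, 0, 0, 0, -0.0027, 0.0387, 0, 0, 0, 0, 0, -0.0027, 0.0427, 0, 0, 0, 0, 0, -0.0027, 0.0453, 0, 0, 0, 0, 0, -0.0027, 0.048, 0, 0, 0, 0, 0, -0.0027, 0.0507, 0, 0, 0, 0, 0, -0.0027, 0.0533, 0, 0, 0, 0, 0, -0.0027, 0.056, 0, 0, 0, 0, 0, -0.0027, 0.0587, 0, 0, 0, 0, 0, -0.0027, 0.06, 0, 0, 0, 0, 0, -0.0027, 0.06, 0, 0, 0, 0, 0, -0.0027, 0.06, 0, 0, 0, 0, 0, -0.0027, 0.06, 0, 0, 0]' | python3 nudge.py
```

```text
clock: 9.58
tcp_pos: [557.7, 145.9, 185.8]
ee_rot: [-0.309, 3.126, 0.0]
wrist_force: [-0.8, -1.1, -1.3]
gripper_width: 0.569
finger_force: 30.0
```

Scaled: 6 mm / 750 = 0.008, 5 mm / 750 = 0.0067.

```bash
echo '[0, 0, 0, 0.0013, 0, 0, 0, 0, 0, 0, 0.0027, 0, 0, 0, 0, 0, 0, 0.0053, 0, 0, 0, 0, 0, 0, 0.0067, 0, 0, 0, 0, 0, 0, 0.008, 0, 0, 0, 0, 0, 0, 0.008, 0, 0, 0, 0, 0, 0, 0.008, 0, 0, 0, 0, 0, 0, 0.008, 0, 0, 0]' | python3 nudge.py; for i in 1 2 3; do echo '[0, 0, 0, 0, 0, 0, 0]' | python3 nudge.py | grep force: ; done
```

```text
clock: 10.25
tcp_pos: [557.7, 145.9, 179.7]
ee_rot: [-0.309, 3.126, -0.0]
wrist_force: [-0.5, -0.2, -1.1]
gripper_width: 0.568
finger_force: 30.0
wrist_force: [0.4, -0.2, -1.5]
finger_force: 30.0
wrist_force: [-0.1, -0.6, -0.9]
finger_force: 30.0
wrist_force: [0.6, -0.9, -0.2]
finger_force: 30.0
```

Scaled: 4 mm / 750 = 0.0053, 3 mm / 750 = 0.004.

```bash
echo '[0, 0, 0, 0.0013, 0, 0, 0, 0, 0, 0, 0.0027, 0, 0, 0, 0, 0, 0, 0.004, 0, 0, 0, 0, 0, 0, 0.0053, 0, 0, 0, 0, 0, 0, 0.0053, 0, 0, 0, 0, 0, 0, 0.0053, 0, 0, 0, 0, 0, 0, 0.0053, 0, 0, 0, 0.7, 0, 0, 0.0053, 0, 0, 0, 0.8, 0, 0, 0.0053, 0, 0, 0, 1, 0, 0, 0.0053, 0, 0, 0, 1, 0, 0, 0.0053, 0, 0, 0, 1, 0, 0, 0.0053, 0, 0, 0, 1, 0, 0, 0.0053, 0, 0, 0, 1, 0, 0, 0.0053, 0, 0, 0, 1, 0, 0, 0.0053, 0, 0, 0, 1, 0, 0, 0.0053, 0, 0, 0, 1, 0, 0, 0.0053, 0, 0, 0]' | python3 nudge.py
python3 - <<'E'
from h import *
a=snap("scene")[0];b=snap("side")[0]
f=lambda im,x,y:cv2.resize(im[y:y+150,x:x+100],(400,600),interpolation=cv2.INTER_CUBIC)
cv2.imwrite("pics/c5.png",np.hstack([f(a,180,90),f(b,250,90)]))
E
```

```text
clock: 11.92
tcp_pos: [557.6, 145.9, 175.6]
ee_rot: [0.309, -3.126, -0.0]
wrist_force: [0.6, 0.0, -0.9]
gripper_width: 1.001
finger_force: 0.0
```

View pics/c5.png

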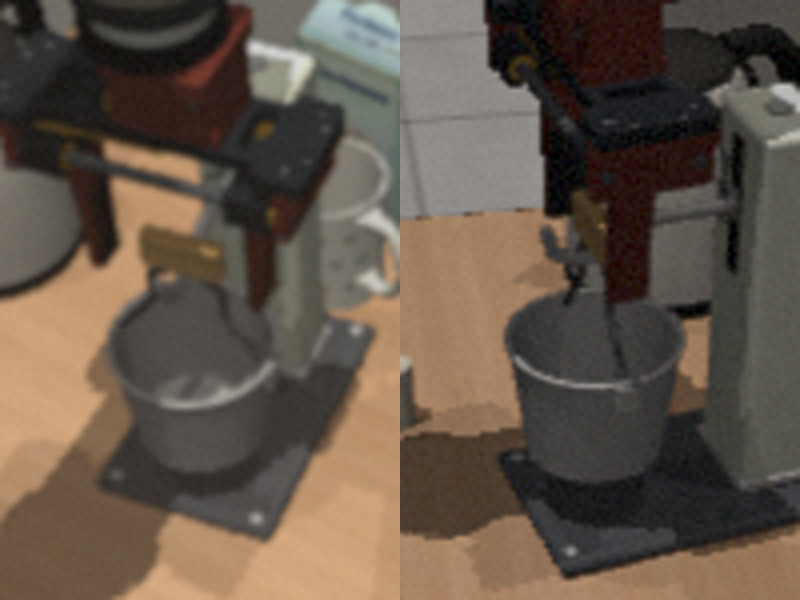

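The pail hangs in the dip with the fingers open and clear of it. I'll go straight up, wait and check again.

Scaled: -135 mm / 750 = -0.18, -132 mm / 750 = -0.176.

```bash
echo '[1, 0, 0, -0.0053, 0, 0, 0, 1, 0, 0, -0.0187, 0, 0, 0, 1, 0, 0, -0.04, 0, 0, 0, 1, 0, 0, -0.0667, 0, 0, 0, 1, 0, 0, -0.0933, 0, 0, 0, 1, 0, 0, -0.12, 0, 0, 0, 1, 0, 0, -0.1467, 0, 0, 0, 1, 0, 0, -0.1667, 0, 0, 0, 1, 0, 0, -0.176, 0, 0, 0, 1, 0, 0, -0.18, 0, 0, 0, 1, 0, 0, -0.18, 0, 0, 0, 1, 0, 0, -0.18, 0, 0, 0, 1, 0, 0, -0.18, 0, 0, 0, 1, 0, 0, -0.18, 0, 0, 0, 1, 0, 0, -0.18, 0, 0, 0, 1, 0, 0, -0.18, 0, 0, 0, 1, 0, 0, -0.18, 0, 0, 0, 1, 0, 0, -0.18, 0, 0, 0, 1, 0, 0, -0.18, 0, 0, 0, 1, 0, 0, -0.18, 0, 0, 0]' | python3 nudge.py
for i in 1 2 3; do echo '[1, 0, 0, 0, 0, 0, 0, 1, 0, 0, 0, 0, 0, 0, 1, 0, 0, 0, 0, 0, 0, 1, 0, 0, 0, 0, 0, 0, 1, 0, 0, 0, 0, 0, 0, 1, 0, 0, 0, 0, 0, 0, 1, 0, 0, 0, 0, 0, 0, 1, 0, 0, 0, 0, 0, 0, 1, 0, 0, 0, 0, 0, 0, 1, 0, 0, 0, 0, 0, 0, 1, 0, 0, 0, 0, 0, 0, 1, 0, 0, 0, 0, 0, 0, 1, 0, 0, 0, 0, 0, 0, 1, 0, 0, 0, 0, 0, 0, 1, 0, 0, 0, 0, 0, 0, 1, 0, 0, 0, 0, 0, 0, 1, 0, 0, 0, 0, 0, 0, 1, 0, 0, 0, 0, 0, 0, 1, 0, 0, 0, 0, 0, 0, 1, 0, 0, 0, 0, 0, 0]' | python3 nudge.py | grep clock; done
python3 - <<'E'
from h import *
L=[]
for i in range(6): L.append((snap("side")[0],snap("scene")[0]))
for i in range(1,6): print([np.abs(L[i][k][90:240,180:350].astype(int)-L[0][k][90:240,180:350]).mean().round(2) for k in(0,1)])
f=lambda im,x,y:cv2.resize(im[y:y+150,x:x+100],(400,600),interpolation=cv2.INTER_CUBIC)
cv2.imwrite("pics/c6.png",np.hstack([f(L[-1][1],180,90),f(L[-1][0],250,90)]))
E
```

```text
clock: 13.68
tcp_pos: [557.6, 145.9, 310.7]
ee_rot: [-0.309, 3.126, 0.0]
wrist_force: [-0.1, 0.9, 0.9]
gripper_width: 0.998
finger_force: 0.0
clock: 15.35
clock: 17.02
clock: 18.68
[np.float64(2.74), np.float64(1.52)]
[np.float64(2.74), np.float64(1.51)]
[np.float64(2.75), np.float64(1.51)]
[np.float64(2.72), np.float64(1.52)]
[np.float64(2.76), np.float64(1.51)]
```

View pics/c6.png

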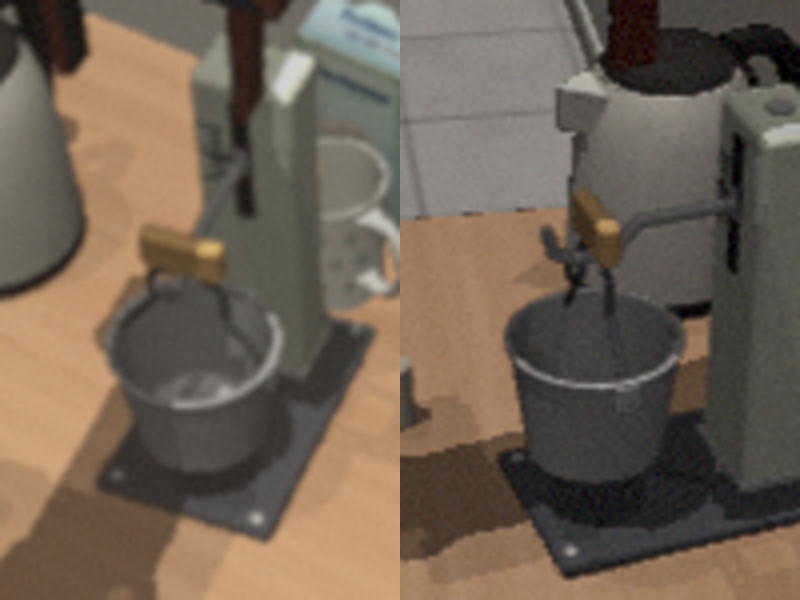

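The pail hangs upright in the dip, and frame differences are constant, so only image noise is left. The robot is clear and the hook has dipped about 20 mm, so I'm handing in.

```bash
python3 -c "
from bench import arm, eyes, read_state, hand_in
print(hand_in())"
```

```text
the job is handed in; nothing more can be done
None
```

I hung the larger pail in the dip of the scale's hook, let go, checked in the camera images that it hung still, and handed in at about 19 s; the smaller pail was not touched, and hand-in printed no verdict.

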